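# Seat the sharpening stone in its fitted case and lock it

### The job

Put the sharpening stone back into its bed in the open wooden case: slip one end under the fixed wooden lip, rock the stone down until it lies flat on the floor of the bed, then swing the brass turn button over its other end. The wooden base with the bed lifts out and has a few millimetres of play in the case, so feel or look for the bed. Leave the other things on the desk where they stand.

Things in the scene. Friction and masses are not known exactly. Their poses are not given: they have to be found in the camera images.
- stone_center (a point): Centre of the loose sharpening stone, a plain grey rectangular block 48 mm wide (its x) by 140 mm long (its y) by 25 mm thick (its z), about 0.4 kg, lying flat on the desk. Its two ends and its two faces are alike; either end may go under the lip and either face up.
- case: The open wooden case, fixed: a shell 177 mm (x) by 257 mm (y), walls 30 mm high; the point is its centre at desk level; x points away from the robot when it is not turned, z up. The open lid, 30 mm high, lies on its +x side for 180 mm more. In it lies a lift-out base block on a rubber sheet, 117 x 234 mm, top also 30 mm above the desk, and on its +x side two knives, top 26 mm above the desk.
- home (a point): Stone's centre when fully home, with the base midway in its play; 34.5 mm above the desk. Axes as the case's. The base really lies anywhere within 4 mm in x and 5 mm in y of midway (not measured; it moves only if pushed with over 25 N). Bed: a pocket in the base, floor 22 mm above the desk, 8 mm deep, 142 mm long (y), 49.6 mm wide (x): 0.8 mm play each side, 2 mm in length.
- lip_mid (a point): Middle of the lower front edge of the fixed lip over the bed's +y end, base midway. Axes as the case's. 68 mm wide, 7 mm thick, 6 mm over the bed, underside 50 mm above the desk (3 mm over the seated stone); behind it an upright end wall. A level stone is stopped by the lip; with its -y end 0.1 to 0.2 rad up it slides under to the wall, then its -y end drops in. Bed has 2 mm bevels but at the lip.
- pivot_mid (a point): Pivot of the brass turn button, base midway: 30 mm beyond the -y end of the bed, 55 mm above the desk. Axes as the case's. Button: level bar 14 mm wide, 10 mm thick, 50 to 60 mm above the desk, reaching 46 mm one way from the pivot, 10 mm the other. Its fixed post is 20 mm wide, begins 22 mm beyond the bed, top 49.5 mm. Finger room: mid 68 mm of the bed's long sides, cut to its floor, 30 mm wide.
- button (a joint): Angle (rad) of the turn button about the vertical: 0 when it points along the case's +y, lying over the end of the stone; growing counter-clockwise seen from above, about 1.57 when it points to the case's -x. It starts swung open, clear of the bed, and stays where it is left; stops at -0.1 and 2.3. A push of about 1 N at its end turns it.
- censer: Bystander: small grey-green porcelain censer on three feet with two ears, 76 mm across, 77 mm tall; the point is the middle of its foot circle at desk level.
- seal: Bystander: upright pale stone seal, 30 x 30 mm and 71 mm tall with a rounded top; the point is the centre of its underside.
- paste_pot: Bystander: round white lidded porcelain pot, 70 mm across, 36 mm tall; the point is the centre of its underside.
- incense_box: Bystander: upright cardboard box 50 x 75 mm and 62 mm tall; the point is the centre of its underside.
Things that resemble listed ones, but are neither listed nor needed, are in the scene too. Of the things that look like the part that bears stone_center, the smallest one is meant.

How it is judged:
By the outcome, as a careful person would: the job done as asked, in the order asked, and still so for the second after the job is handed in, with the robot touching nothing.
It also fails if it takes over 64 s, if anything falls off the work surface, if the arm or the gripper's body presses on something with over 40 N, if the wrist force passes 120 N, or if a joint passes its speed limit or range.

### The arm

A 6-joint arm with a two-finger parallel gripper is mounted at the origin on the work surface. World frame = base frame: x ahead of the robot, y to its left, z up, the work surface at z = 0. Lengths are in mm, angles in rad, forces in N, time in s.
With the tool pointing down it reaches from about 400 to 825 mm from the base axis. Payload 7 kg.
Tool frame: the origin (TCP) lies between the finger pads; the fingertips stand 11 mm ahead of it and the grasp point (between the pads) lies 8 mm behind it; x points along the fingers, y is the direction in which the jaws open and shut, and the axes are right-handed (so a half turn about x gives the same grasp; the last joint's range is limited). The gripper opens to 85 mm and grips with 20 to 120 N. Pads are 22 mm wide; open, the fingers measure 114 mm over their backs; the gripper's body (76 mm by 85 mm) begins 54 mm behind the grasp point. The pads swing forward as they close: fully open they stand 13 mm farther back than shut.
Start: joints at [1.544, 0.359, 0.012, 0, -1.224, -0.288], TCP at [209.006, 641.803, 242.302] pointing down, gripper open.
Joint ranges: [-3.07, 3.07], [-1.43, 2.12], [-1.02, 1.25], [-3.03, 1.67], [-3.05, -0], [-3.03, 3.03]. Speed limits (rad/s): [2.39, 2.39, 3.01, 3.14, 3.14, 3.14].

### API

Orientations are given as a rotation vector (axis times angle).
In Python, from workcell import bot, viewer gives the robot as it stands.
- The arm moves only by the shell command python3 -m inch 'ROWS' [FORCE]. ROWS is text: rows parted by semicolons, each of 5 numbers parted by spaces: the shift along the tool's x, y, z in cm, then the turn about the tool's x in rad, then the opening, from 0 (shut) to 1 (fully open). A call has exactly 8 rows; each row shifts and turns the commanded pose from where the row before left it, along the tool's axes as they then stand; what a row does not reach is not made up. A row lasts 1/8 s, in which the tool goes at most 62.5 mm and 10.7 degrees, less where a joint would pass 70% of its speed; a pose out of reach is approached as far as the arm can. A call with a gripper value outside its range is refused whole. The fingers move at their own pace and stop on an object; FORCE is the grip in N (left out, the last holds). Time passes only in rows, so rows that do not move let the fingers close, or fill a call up. It gives the time, the measured TCP pose, the force and the opening at its end, in the units of the state.
- bot.get_state(): the state, without advancing time (a new reading comes with each control period).
- viewer.read_camera(name): name is "scene" or "top" or "wrist"; returns the picture (480x640x3 uint8, red, green, blue); there is no depth.
- viewer.get_calibration(name): a dict with "mtx" (3x3 intrinsics, pixels), "xyz" and "attitude" of the camera in the world. Camera axes: x right, y up, looking along -z (the intrinsics and any distortion apply to the point x, -y, -z); pixel columns grow to the right and rows downward; lengths in mm; the calibration is good to about 2 mm. A picture is of the moment at which its call begins: read the wrist's pose just before it. get_calibration takes no time and is no camera call; for the wrist camera it gives the pose at the moment of the call.
- bot.sign_off(): hands the job in, once; it reports no verdict.
The state is a dict: "time_s": time; "joint_positions": joint angles; "dq": joint speeds; "effort": joint torques, N m; "position": TCP position; "eef_rot": TCP orientation; "force": force on the tool from outside, world axes, zero at the start; "ft_torque": the same for the moment, N m; "gripper_width": finger opening in mm.
Only numpy, scipy, OpenCV 4.12 (cv2) and the standard library are available. Lean on these libraries where they do the work, as an engineer would, in place of code of your own. Each camera call takes 0.05 s, during which the arm holds its last target. There are 200 camera calls.

## Working session

There is one attempt and no reset: what is moved stays moved. The work goes in short steps, Python scripts to look and compute and a shell command to move; the robot and the scene stay as the last step left them, time stands still between calls to the robot, and variables do not carry over. Pictures are saved under pics/ and viewed, about 8 in all and at most 12, crops included, and the job is handed in when it is done.

```bash
ls; mkdir -p pics; python3 - <<'E'
from workcell import bot, viewer
import cv2,numpy as np
s=bot.get_state(); print({k:np.round(v,3).tolist() for k,v in s.items()})
for n in("scene","top","wrist"):
    c=viewer.get_calibration(n); print(n,{k:np.round(v,4).tolist() for k,v in c.items()})
    cv2.imwrite(f"pics/{n}0.png",viewer.read_camera(n)[:,:,::-1])
E
```

```text
pics
{'time_s': 0.0, 'joint_positions': [1.544, 0.359, 0.011, -0.0, -1.224, -0.288], 'dq': [-0.001, 0.001, -0.0, 0.001, 0.001, -0.002], 'effort': [0.0, -58.332, 29.341, 6.937, -0.006, 0.0], 'position': [208.87, 641.393, 241.361], 'eef_rot': [-2.052, 0.328, 2.052], 'force': [-0.269, -1.001, 0.562], 'ft_torque': [-0.008, -0.004, 0.066], 'gripper_width': 85.583}
scene {'mtx': [[529.3042, 0.0, 313.1339], [0.0, 529.3042, 239.4126], [0.0, 0.0, 1.0]], 'xyz': [1565.6995, 170.9478, 741.0252], 'attitude': [0.7429, 0.8758, 1.6147]}
top {'mtx': [[541.0406, 0.0, 324.7957], [0.0, 541.0406, 239.1313], [0.0, 0.0, 1.0]], 'xyz': [316.3092, -9.7881, 1205.599], 'attitude': [0.1412, -0.1389, -1.5374]}
wrist {'mtx': [[378.1829, 0.0, 313.3107], [0.0, 378.1829, 237.3347], [0.0, 0.0, 1.0]], 'xyz': [286.0193, 615.8365, 372.7465], 'attitude': [-0.2226, 0.3031, -1.8675]}
```

View pics/top0.png

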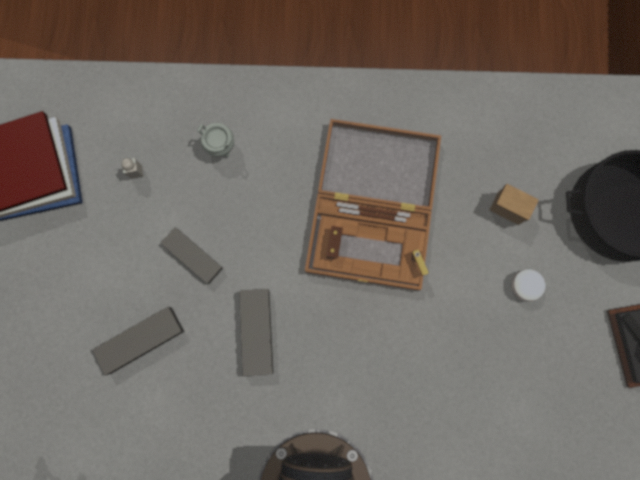

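View pics/scene0.png

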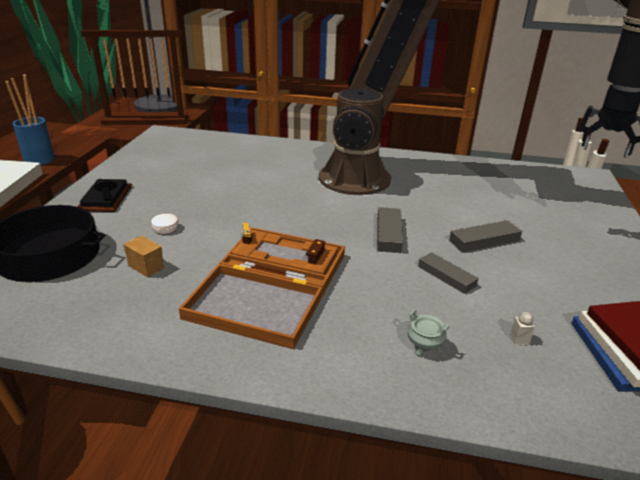

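```bash
cat > h.py <<'E'
from workcell import bot, viewer
import cv2,numpy as np
from scipy.spatial.transform import Rotation as R
def cast(c,px,z):
    px=np.atleast_2d(np.float64(px)); K=c["mtx"]; d=np.c_[(px-[K[0][2],K[1][2]])/K[0][0],np.ones(len(px))]*[1,-1,-1]
    d=R.from_rotvec(c["attitude"]).apply(d); o=np.array(c["xyz"]); return o+d*((z-o[2])/d[:,2])[:,None]
def proj(c,P):
    q=R.from_rotvec(c["attitude"]).inv().apply(np.atleast_2d(P)-np.array(c["xyz"])); K=c["mtx"]
    return np.c_[K[0][2]+K[0][0]*q[:,0]/-q[:,2],K[1][2]-K[1][1]*q[:,1]/-q[:,2]]
E
python3 - <<'E'
from h import *
c=viewer.get_calibration("top"); im=cv2.imread("pics/top0.png")
crop=im[105:300,150:450]; cv2.imwrite("pics/topc.png",cv2.resize(crop,None,fx=2.66,fy=2.66,interpolation=cv2.INTER_CUBIC))
g=im.max(2); print(im[256,190],im[240,160],im[330,255])
m=((g<92)).astype(np.uint8); 
cs,_=cv2.findContours(m,0,1)
for k in cs:
    if 300<cv2.contourArea(k)<6000:
        r=cv2.minAreaRect(k); b=cv2.boxPoints(r); p=cast(c,b,25)
        print(np.round(r[0]),cv2.contourArea(k),np.round(p.mean(0)),np.round(p[:,:2]).tolist(),[np.round(np.linalg.norm(p[i]-p[i-1])) for i in(1,2)])
E
```

```text
[91 96 99] [122 125 125] [ 93  99 100]
[288. 456.] 4593.5 [74. 57. 25.] [[116.0, 197.0], [124.0, -80.0], [32.0, -81.0], [24.0, 191.0]] [np.float64(277.0), np.float64(92.0)]
[138. 342.] 346.5 [295. 389.  25.] [[270.0, 489.0], [373.0, 325.0], [320.0, 289.0], [219.0, 453.0]] [np.float64(194.0), np.float64(64.0)]
[622. 346.] 1970.0 [ 318. -648.   25.] [[405.0, -617.0], [407.0, -691.0], [232.0, -678.0], [230.0, -606.0]] [np.float64(74.0), np.float64(175.0)]
[333. 243.] 320.5 [521. -24.  25.] [[487.0, -6.0], [559.0, -17.0], [555.0, -43.0], [483.0, -31.0]] [np.float64(73.0), np.float64(26.0)]
[498. 212.] 781.5 [ 602. -391.   25.] [[618.0, -329.0], [669.0, -392.0], [586.0, -453.0], [536.0, -390.0]] [np.float64(81.0), np.float64(102.0)]
[ 56. 190.] 586.0 [628. 604.  25.] [[554.0, 726.0], [779.0, 593.0], [699.0, 480.0], [480.0, 615.0]] [np.float64(261.0), np.float64(138.0)]
[381. 163.] 620.5 [ 711. -127.   25.] [[647.0, 3.0], [806.0, -16.0], [774.0, -259.0], [616.0, -235.0]] [np.float64(160.0), np.float64(245.0)]
[ 23. 161.] 4613.5 [692. 687.  25.] [[764.0, 800.0], [813.0, 650.0], [619.0, 576.0], [572.0, 723.0]] [np.float64(158.0), np.float64(208.0)]
```

View pics/topc.png

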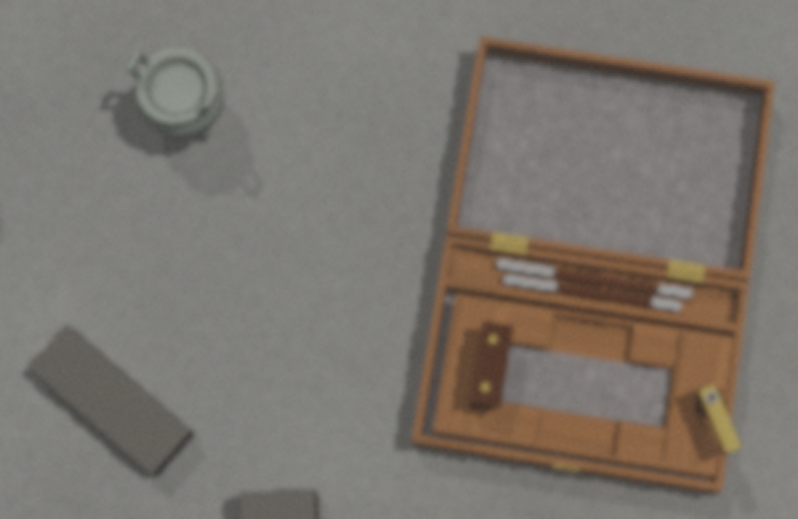

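```bash
python3 - <<'E'
from h import *
c=viewer.get_calibration("top"); f=lambda p:np.array(p)/2.66+[150,105]
print("stone",np.round(cast(c,f([[66,326],[192,434],[155,475],[27,373]]),25)).tolist())
q=cast(c,f([[450,235],[747,272],[719,490],[415,440]]),30); print("case",np.round(q).tolist(),np.round(q.mean(0)))
print("lip",np.round(cast(c,f([[510,328],[495,405]]),57)).tolist())
print("piv",np.round(cast(c,f([[711,397],[735,448]]),60)).tolist())
s=bot.get_state(); T=R.from_rotvec(s["eef_rot"]); print(np.round(T.as_matrix(),3))
w=viewer.get_calibration("wrist"); W=R.from_rotvec(w["attitude"])
print("cam in tool",T.inv().apply(np.array(w["xyz"])-s["position"]), "view dir in tool",T.inv().apply(-W.as_matrix()[:,2]))
print(np.round((T.inv()*W).as_matrix(),3))
E
```

```text
stone [[546.0, 329.0, 25.0], [459.0, 218.0, 25.0], [424.0, 247.0, 25.0], [506.0, 359.0, 25.0]]
case [[633.0, 11.0, 30.0], [608.0, -240.0, 30.0], [425.0, -216.0, 30.0], [458.0, 34.0, 30.0]] [ 531. -103.   30.]
lip [[549.0, -41.0, 57.0], [485.0, -30.0, 57.0]]
piv [[496.0, -204.0, 60.0], [456.0, -223.0, 60.0]]
[[-0.    -0.31  -0.951]
 [-0.001 -0.951  0.31 ]
 [-1.     0.001 -0.   ]]
cam in tool [-131.26592151    0.65176965  -81.28766766] view dir in tool [9.48199618e-01 3.05939124e-04 3.17674976e-01]
[[-0.     0.318 -0.948]
 [ 1.     0.    -0.   ]
 [ 0.    -0.948 -0.318]]
```

```bash
cat >> h.py <<'E'
def rows(p,yaw_deg,n,start=None):
    """tool-frame rows from the present (or start) pose to TCP p with tool z at yaw_deg"""
    s=bot.get_state(); T=R.from_rotvec(s["eef_rot"]).as_matrix(); a=np.arctan2(T[1,2],T[0,2]); q=np.array(s["position"])
    if start is not None: q=np.array(start[:3]); a=np.radians(start[3])
    d=(np.array(p)-q)/n; t=(a-np.radians(yaw_deg)+np.pi)%(2*np.pi)-np.pi
    for i in range(n):
        b=a-t*i/n; z=np.array([np.cos(b),np.sin(b)]); y=np.array([-z[1],z[0]])
        print("%.2f %.2f %.2f %.3f"%(-d[2]/10,d[:2]@y/10,d[:2]@z/10,t/n),end="; ")
    print()
E
python3 -c "
from h import *
rows([513,-64,170],83.4,16)"
```

```text
0.45 3.60 -3.17 0.086; 0.45 3.32 -3.47 0.086; 0.45 3.01 -3.74 0.086; 0.45 2.68 -3.98 0.086; 0.45 2.33 -4.20 0.086; 0.45 1.96 -4.38 0.086; 0.45 1.58 -4.53 0.086; 0.45 1.18 -4.65 0.086; 0.45 0.78 -4.74 0.086; 0.45 0.37 -4.79 0.086; 0.45 -0.04 -4.80 0.086; 0.45 -0.45 -4.78 0.086; 0.45 -0.86 -4.72 0.086; 0.45 -1.26 -4.63 0.086; 0.45 -1.65 -4.51 0.086; 0.45 -2.03 -4.35 0.086;
```

```bash
python3 -m inch '0.45 3.6 -3.2 0.086 1; 0.45 3.3 -3.5 0.086 1; 0.45 3.0 -3.7 0.086 1; 0.45 2.7 -4.0 0.086 1; 0.45 2.3 -4.2 0.086 1; 0.45 2.0 -4.4 0.086 1; 0.45 1.6 -4.5 0.086 1; 0.45 1.2 -4.65 0.086 1' && python3 -m inch '0.45 0.8 -4.7 0.086 1; 0.45 0.4 -4.8 0.086 1; 0.45 0 -4.8 0.086 1; 0.45 -0.45 -4.8 0.086 1; 0.45 -0.9 -4.7 0.086 1; 0.45 -1.3 -4.6 0.086 1; 0.45 -1.65 -4.5 0.086 1; 0.45 -2.0 -4.3 0.086 1'
python3 - <<'E'
from h import *
import json,time
s=bot.get_state(); print(s["time_s"],s["position"],s["dq"])
c=viewer.get_calibration("wrist"); im=viewer.read_camera("wrist")[:,:,::-1]
cv2.imwrite("pics/bed1.png",im); json.dump({k:np.array(v).tolist() for k,v in c.items()},open("bed1.json","w"))
s=bot.get_state(); print(s["position"])
E
```

```text
time_s: 1.15
position: [360.8, 287.2, 206.2]
eef_rot: [-1.612, 0.886, 1.612]
force: [0.0, 0.3, -0.2]
gripper_width: 85.4
time_s: 2.15
position: [511.4, -65.1, 170.1]
eef_rot: [-1.118, 1.265, 1.118]
force: [0.2, 0.3, 0.3]
gripper_width: 85.5
2.15 [511.37991088 -65.07232656 170.13906188] [-0.80534505  0.33550732  0.31415612  0.0019147   0.02311326  0.12014676]
[512.46467711 -68.46511546 169.25618991]
```

View pics/bed1.png

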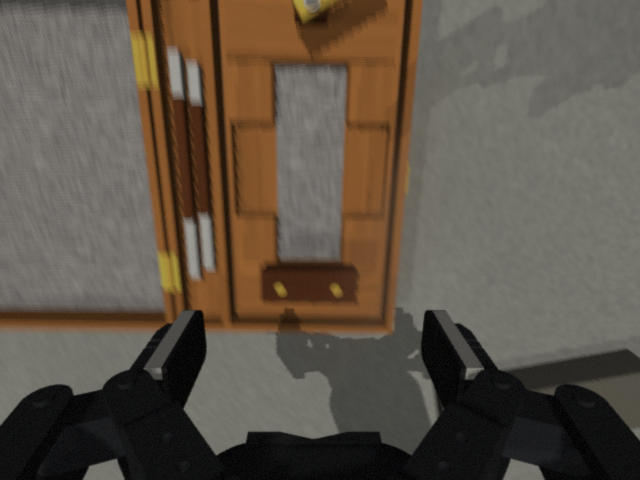

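```bash
cat > bed.py <<'E'
from h import *
for i in range(8): viewer.read_camera("wrist") if i<5 else None
s=bot.get_state(); c=viewer.get_calibration("wrist"); im=viewer.read_camera("wrist")[:,:,::-1]; cv2.imwrite("pics/bed2.png",im)
print(s["time_s"],np.round(s["position"],1),np.round(s["dq"],3).max())
hsv=cv2.cvtColor(im,cv2.COLOR_BGR2HSV); m=((hsv[...,1]<70)&(hsv[...,2]>70)).astype(np.uint8)
m=cv2.morphologyEx(m,cv2.MORPH_CLOSE,np.ones((5,5))); m=cv2.morphologyEx(m,cv2.MORPH_OPEN,np.ones((5,5)))
n,l,st,ce=cv2.connectedComponentsWithStats(m)
k=l[165,310]; print(st[k]); g=(l==k)
y0,h=st[k][1],st[k][3]
def line(rs):
    L=[];Q=[]
    for r in rs:
        x=np.where(g[r])[0]; L.append([x[0]-.5,r]);Q.append([x[-1]+.5,r])
    return cast(c,L,22),cast(c,Q,22)
for rs in (range(y0+8,y0+45,4),range(y0+75,y0+135,4),range(y0+160,y0+h-8,4)):
    A,B=line(rs)
    fa=np.polyfit(A[:,1],A[:,0],1); fb=np.polyfit(B[:,1],B[:,0],1)
    y=A[:,1].mean(); print("mid y %.1f  L %.1f Rr %.1f yaw %.3f %.3f"%(y,np.polyval(fa,y),np.polyval(fb,y),-np.arctan(fa[0]),-np.arctan(fb[0])))
x0=st[k][0];w=st[k][2]
top=cast(c,[[x,np.where(g[:,x])[0][0]-.5] for x in range(x0+12,x0+w-12,3)],22); f=np.polyfit(top[:,0],top[:,1],1)
print("-y end mid",top.mean(0),"yaw",np.arctan(f[0]))
d=(im.max(2)<75)
lo=[[x,np.where(g[:,x])[0][-1]+.5] for x in range(x0+12,x0+w-12,3)]
lip=cast(c,lo,50); f=np.polyfit(lip[:,0],lip[:,1],1); print("lip front",lip.mean(0),"yaw",np.arctan(f[0]))
E
python3 bed.py
```

```text
2.45 [510.7 -63.1 170.3] 0.017
[  276    67    71   194 12735]
mid y -159.3  L 524.5 Rr 475.8 yaw -0.145 -0.126
mid y -106.7  L 531.6 Rr 483.0 yaw -0.126 -0.134
mid y -53.7  L 538.5 Rr 489.9 yaw -0.149 -0.122
-y end mid [ 498.75613455 -172.99619014   22.        ] yaw -0.1296249158553602
lip front [514.30442564 -44.72122156  50.        ] yaw -0.1346889863085275
```

```bash
python3 - <<'E'
import cv2
im=cv2.imread("pics/bed2.png")[0:320,210:430]
cv2.imwrite("pics/bed2c.png",cv2.resize(cv2.rotate(im,cv2.ROTATE_90_COUNTERCLOCKWISE),None,fx=2.5,fy=2.5,interpolation=cv2.INTER_CUBIC))
E
```

```text
(no output)
```

View pics/bed2c.png

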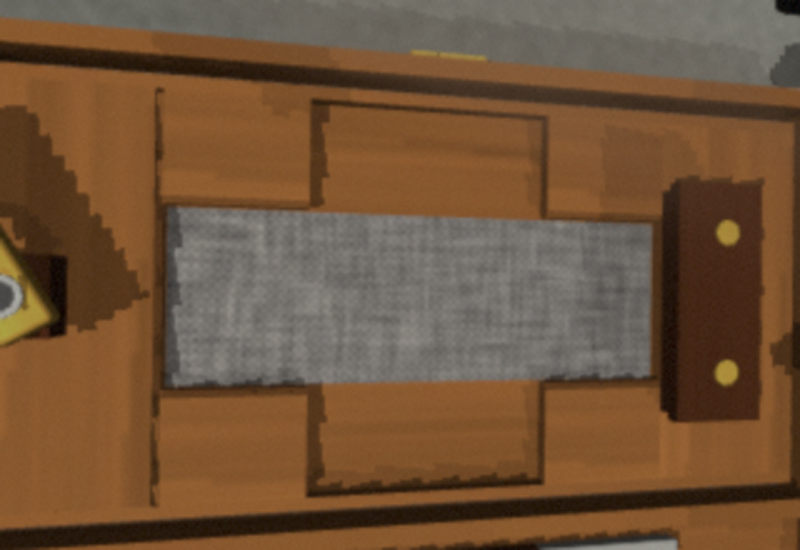

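```bash
python3 - <<'E'
from h import *
c=viewer.get_calibration("wrist")
f=lambda X,Y:[210+219.5-Y/2.5,X/2.5]
u=np.array([.1326,.9912]);e=np.array([.9912,-.1326])
def sh(n,P,z):
    q=cast(c,[f(*p) for p in P],z); print(n,[(round(a[:2]@e,1),round(a[:2]@u,1)) for a in q])
sh("room corners z30",[(311,100),(547,117),(543,480),(308,495)],30)
sh("room inner z30",[(311,207),(546,216),(542,380),(307,390)],30)
sh("bed -y end z22",[(164,206),(162,387)],22)
sh("bed -y bevel z30",[(156,90),(153,505)],30)
sh("lip low z50",[(663,190),(663,410)],50)
sh("lip top front z57",[(678,180),(674,420)],57)
sh("lip top back z57",[(762,180),(758,418)],57)
sh("lip screws z57",[(728,232),(727,372)],57)
sh("button pivot z60",[(3,297)],60)
sh("grey sides mid z22",[(430,214),(430,382)],22)
E
```

```text
room corners z30 [(np.float64(462.6), np.float64(-68.6)), (np.float64(462.4), np.float64(-1.2)), (np.float64(570.5), np.float64(-0.9)), (np.float64(571.3), np.float64(-67.9))]
room inner z30 [(np.float64(492.0), np.float64(-68.2)), (np.float64(491.9), np.float64(-1.1)), (np.float64(540.7), np.float64(-1.6)), (np.float64(542.4), np.float64(-68.6))]
bed -y end z22 [(np.float64(492.7), np.float64(-106.1)), (np.float64(541.7), np.float64(-105.9))]
bed -y bevel z30 [(np.float64(463.0), np.float64(-107.6)), (np.float64(571.8), np.float64(-106.8))]
lip low z50 [(np.float64(484.8), np.float64(28.2)), (np.float64(548.1), np.float64(29.1))]
lip top front z57 [(np.float64(482.6), np.float64(29.8)), (np.float64(550.1), np.float64(29.5))]
lip top back z57 [(np.float64(481.2), np.float64(56.3)), (np.float64(550.3), np.float64(55.9))]
lip screws z57 [(np.float64(496.7), np.float64(45.5)), (np.float64(536.8), np.float64(45.8))]
button pivot z60 [(np.float64(517.5), np.float64(-134.7))]
grey sides mid z22 [(np.float64(492.0), np.float64(-34.3)), (np.float64(541.5), np.float64(-33.6))]
```

```bash
python3 -c "
from h import *
rows([460,256,120],52.8,8)"
```

```text
0.63 1.10 3.88 0.066; 0.63 1.36 3.80 0.066; 0.63 1.61 3.70 0.066; 0.63 1.85 3.59 0.066; 0.63 2.08 3.46 0.066; 0.63 2.31 3.31 0.066; 0.63 2.52 3.15 0.066; 0.63 2.72 2.98 0.066;
```

```bash
python3 -m inch '0.63 1.1 3.9 0.066 1; 0.63 1.4 3.8 0.066 1; 0.63 1.6 3.7 0.066 1; 0.63 1.85 3.6 0.066 1; 0.63 2.1 3.5 0.066 1; 0.63 2.3 3.3 0.066 1; 0.63 2.5 3.15 0.066 1; 0.63 2.7 3.0 0.066 1'
python3 - <<'E'
from h import *
for i in range(4): viewer.read_camera("wrist")
s=bot.get_state(); c=viewer.get_calibration("wrist"); im=viewer.read_camera("wrist")[:,:,::-1]; cv2.imwrite("pics/st1.png",im)
T=R.from_rotvec(s["eef_rot"]).as_matrix(); print(s["time_s"],np.round(s["position"],1),np.degrees(np.arctan2(T[1,2],T[0,2])))
print(np.round(proj(c,[[484,288,25],[546,329,25],[459,218,25],[424,247,25],[506,359,25]])).tolist())
E
```

```text
time_s: 3.5
position: [459.3, 258.3, 120.3]
eef_rot: [-0.72, 1.447, 0.721]
force: [1.1, -0.1, 0.3]
gripper_width: 85.4
3.7 [459.4 257.3 120. ] 53.09152112834755
[[311.0, 303.0], [277.0, 389.0], [275.0, 199.0], [349.0, 202.0], [346.0, 389.0]]
```

View pics/st1.png

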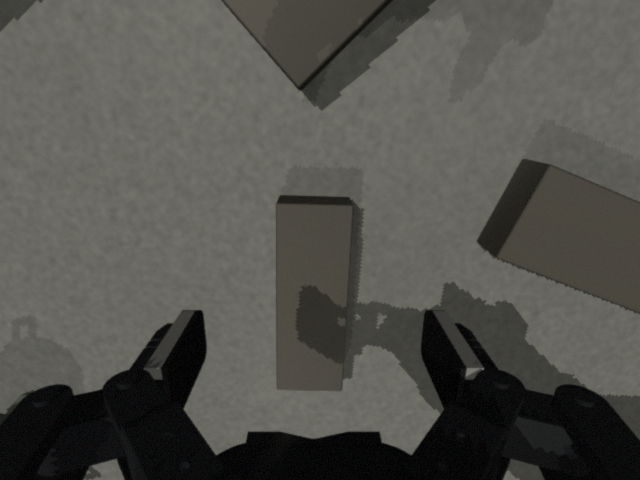

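```bash
python3 - <<'E'
from h import *
c=viewer.get_calibration("wrist"); q=cast(c,[[277,204.5],[352,204.5],[342.5,389.5],[277.5,389.5]],25)[:,:2]
print(np.round(q,1).tolist(),q.mean(0)); a=(q[2]+q[3])/2-(q[0]+q[1])/2; print(np.linalg.norm(a),np.linalg.norm(q[0]-q[1]),np.linalg.norm(q[2]-q[3]),np.degrees(np.arctan2(a[1],a[0])))
d=a/np.linalg.norm(a); g=q.mean(0)-40*d; print(g); rows([*g,13],np.degrees(np.arctan2(a[1],a[0])),6)
E
```

```text
[[460.5, 220.9], [423.8, 248.6], [508.8, 357.5], [546.7, 329.0]] [484.9428344  288.98267137]
138.17606293946542 45.988553062552285 47.37311340476852 51.715360324575144
[460.16008959 257.58497146]
1.78 0.00 0.02 0.004; 1.78 0.00 0.02 0.004; 1.78 0.00 0.02 0.004; 1.78 0.00 0.02 0.004; 1.78 0.00 0.02 0.004; 1.78 0.00 0.02 0.004;
```

```bash
python3 -m inch '1.8 0 0.1 0.024 1; 1.8 0 0 0 1; 1.8 0 0 0 1; 1.8 0 0 0 1; 1.8 0 0 0 1; 1.7 0 0 0 1; 0 0 0 0 1; 0 0 0 0 1' 20 && python3 -m inch '0 0 0 0 0; 0 0 0 0 0; 0 0 0 0 0; 0 0 0 0 0; 0 0 0 0 0; 0 0 0 0 0; 0 0 0 0 0; 0 0 0 0 0' 20
```

```text
time_s: 4.75
position: [461.3, 256.7, 13.7]
eef_rot: [-0.701, 1.454, 0.702]
force: [0.5, 0.3, -0.3]
gripper_width: 85.0
time_s: 5.75
position: [461.1, 257.1, 13.6]
eef_rot: [-0.702, 1.454, 0.702]
force: [-1.5, -0.3, 5.9]
gripper_width: 47.8
```

```bash
python3 -m inch '-0.4 0 0 0 0; -0.4 0 0 0 0; -0.4 0 0 0 0; -0.4 0 0 0 0; -0.4 0 0 0 0; -2 0 0 0 0; -3 0 0 0 0; -3 0 0 0 0' 20
python3 - <<'E'
from h import *
for i in range(5): viewer.read_camera("wrist")
s=bot.get_state(); c=viewer.get_calibration("wrist"); im=viewer.read_camera("wrist")[:,:,::-1]; cv2.imwrite("pics/held1.png",im)
print(s["time_s"],s["position"],s["force"],s["gripper_width"])
E
```

```text
time_s: 6.75
position: [460.8, 256.5, 113.8]
eef_rot: [-0.702, 1.455, 0.701]
force: [0.6, 0.5, -4.0]
gripper_width: 47.6
7.0 [460.4595948  256.31196964 112.20937089] [-0.40336316  0.46049093 -4.92012265] 47.22982175148735
```

View pics/held1.png

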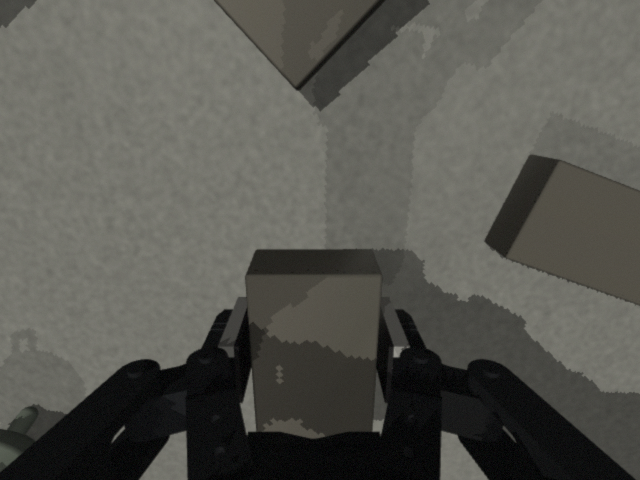

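```bash
cat > tilt.py <<'E'
import sys
from h import *
from scipy.optimize import least_squares
# args: row_top row_bottom  coltl coltr colbl colbr  (near end edges of the held stone)
rt,rb,a,b,d,e=map(float,sys.argv[1:7])
s=bot.get_state(); c=viewer.get_calibration("wrist"); T=R.from_rotvec(s["eef_rot"]).as_matrix(); p=np.array(s["position"])
obs=np.array([[a,rt],[b,rt],[d,rb],[e,rb]])
def pts(v):  # v: x,z of near-top-edge mid in tool frame, y, tilt (near end up positive)
    t=v[3]; n=np.array([np.cos(t),0,-np.sin(t)])*25  # top->bottom, moving away from camera (+x tool)
    return np.array([[v[0],v[2]+w,v[1]] for w in(-24,24)]+[np.array([v[0],v[2]+w,v[1]])+n for w in(-24,24)])
sg=np.sign(proj(c,p+T@[0,24,0])[0,0]-proj(c,p+T@[0,-24,0])[0,0])
f=lambda v:(proj(c,p+pts(v)@T.T)-(obs if sg>0 else obs[[1,0,3,2]])).ravel()
for fix in (False,):
    r=least_squares(f,[-11,-30,0,0.0]); print("top edge x,z,y(tool mm), tilt",np.round(r.x,3),"res px",np.round(r.fun,1))
E
python3 tilt.py 275 250 247 382 257 372
python3 - <<'E'
import cv2,numpy as np
im=cv2.imread("pics/held1.png"); print(im[235:290:2,315].max(1)); print(im[243:282:2,:].shape)
for r in(254,262,278,284): print(r,[ (x,int(v)) for x,v in zip(range(238,268,2),im[r,238:268:2].max(1))],[ (x,int(v)) for x,v in zip(range(364,392,2),im[r,364:392:2].max(1))])
E
```

```text
top edge x,z,y(tool mm), tilt [-8.0570e+00 -2.7016e+01  5.3400e-01  8.0000e-03] res px [ 0.1  0.   0.1 -0.  -0.1  0.  -0.2 -0. ]
[117 118 117 118 118 119 120  77  38  39  36  36  37  37  40  39  41  41
  39  45  66  71  72  73  75  78  86  88]
(20, 640, 3)
254 [(238, 116), (240, 115), (242, 113), (244, 117), (246, 119), (248, 121), (250, 124), (252, 115), (254, 47), (256, 36), (258, 37), (260, 37), (262, 35), (264, 38), (266, 36)] [(364, 49), (366, 52), (368, 54), (370, 53), (372, 51), (374, 57), (376, 66), (378, 65), (380, 64), (382, 67), (384, 66), (386, 64), (388, 65), (390, 67)]
262 [(238, 118), (240, 117), (242, 119), (244, 119), (246, 115), (248, 116), (250, 81), (252, 39), (254, 36), (256, 38), (258, 37), (260, 35), (262, 35), (264, 39), (266, 34)] [(364, 52), (366, 51), (368, 52), (370, 52), (372, 53), (374, 51), (376, 48), (378, 65), (380, 63), (382, 65), (384, 65), (386, 64), (388, 64), (390, 66)]
278 [(238, 114), (240, 117), (242, 122), (244, 109), (246, 66), (248, 71), (250, 73), (252, 73), (254, 72), (256, 72), (258, 70), (260, 71), (262, 71), (264, 71), (266, 72)] [(364, 83), (366, 84), (368, 84), (370, 83), (372, 81), (374, 82), (376, 82), (378, 82), (380, 73), (382, 55), (384, 66), (386, 62), (388, 64), (390, 64)]
284 [(238, 116), (240, 116), (242, 117), (244, 110), (246, 68), (248, 71), (250, 71), (252, 71), (254, 73), (256, 73), (258, 73), (260, 73), (262, 73), (264, 75), (266, 74)] [(364, 81), (366, 84), (368, 81), (370, 83), (372, 80), (374, 81), (376, 80), (378, 84), (380, 68), (382, 67), (384, 65), (386, 71), (388, 62), (390, 67)]
```

```bash
python3 - <<'E'
from h import *
import json
c=json.load(open("bed1.json")); c["xyz"]=np.array(c["xyz"])+[-.7,2,.2]
im=cv2.imread("pics/bed2.png"); h=cv2.cvtColor(im,cv2.COLOR_BGR2HSV)
u=np.array([.1326,.9912]);e=np.array([.9912,-.1326])
for x in (185,240,350,370):
    col=h[300:360,x,1]; r=300+np.where(col>90)[0].max()
    for z in(30,): q=cast(c,[[x,r+.5]],z)[0,:2]; print(x,r,round(q@e,1),round(q@u,1))
E
```

```text
185 359 621.7 124.2
240 332 573.7 97.4
350 333 482.7 97.4
370 333 466.2 97.3
```

```bash
python3 -c "
from h import *
rows([541,46.7,70],82.4,8)"
```

```text
0.52 -2.42 -1.42 -0.067; 0.52 -2.32 -1.58 -0.067; 0.52 -2.21 -1.73 -0.067; 0.52 -2.08 -1.88 -0.067; 0.52 -1.95 -2.01 -0.067; 0.52 -1.81 -2.14 -0.067; 0.52 -1.66 -2.26 -0.067; 0.52 -1.51 -2.36 -0.067;
```

```bash
python3 -m inch '0.5 -2.4 -1.4 -0.067 0; 0.5 -2.3 -1.6 -0.067 0; 0.5 -2.2 -1.7 -0.067 0; 0.5 -2.1 -1.9 -0.067 0; 0.5 -1.95 -2.0 -0.067 0; 0.5 -1.8 -2.15 -0.067 0; 0.5 -1.65 -2.25 -0.067 0; 0.5 -1.5 -2.4 -0.067 0' && python3 -m inch '0.5 0 0 0 0; 0.5 0 0 0 0; 0.4 0 0 0 0; 0.2 0 0 0 0; 0.2 0 0 0 0; 0.2 0 0 0 0; 0 0 0 0 0; 0 0 0 0 0'
python3 -c "
from h import *
s=bot.get_state();T=R.from_rotvec(s['eef_rot']).as_matrix();p=s['position'];print(p[0]*.1326+p[1]*.9912,p[0]*.9912-p[1]*.1326,np.degrees(np.arctan2(T[1,2],T[0,2])),s['ft_torque'])"
```

```text
time_s: 8.05
position: [540.4, 46.2, 71.3]
eef_rot: [-1.11, 1.272, 1.111]
force: [1.0, 0.7, -4.0]
gripper_width: 47.4
time_s: 9.05
position: [541.0, 47.4, 53.0]
eef_rot: [-1.108, 1.27, 1.108]
force: [-0.3, -0.7, -4.6]
gripper_width: 47.3
118.70281503173649 529.9080040030008 82.2096999307988 [-0.13361345  0.01784737  0.03474704]
```

```bash
python3 -m inch '0.1 0 0 0 0; 0.1 0 0 0 0; 0.1 0 0 0 0; 0.1 0 0 0 0; 0.1 0 0 0 0; 0.1 0 0 0 0; 0.1 0 0 0 0; 0 0 0 0 0'
python3 -c "
from h import *
s=bot.get_state();print(s['ft_torque'])"
```

```text
time_s: 10.05
position: [540.8, 47.3, 45.8]
eef_rot: [-1.108, 1.271, 1.109]
force: [-0.3, -0.6, -4.3]
gripper_width: 47.6
[-0.17897289 -0.03223026  0.02143151]
```

```bash
python3 -m inch '0.1 0 0 0 0; 0.1 0 0 0 0; 0.1 0 0 0 0; 0.1 0 0 0 0; 0 0 0 0 0; 0 0 0 0 0; 0 0 0 0 0; 0 0 0 0 0'
python3 -c "
from h import *
s=bot.get_state();print(s['ft_torque'])
cv2.imwrite('pics/pr.png',viewer.read_camera('wrist')[:,:,::-1])"
```

```text
time_s: 11.05
position: [541.1, 47.8, 42.3]
eef_rot: [-1.108, 1.269, 1.108]
force: [-3.1, 5.3, 4.0]
gripper_width: 47.6
[ 1.33386977  1.21697862 -0.03222229]
```

```bash
python3 -m inch '0.1 0 0 0 0; 0.1 0 0 0 0; 0.1 0 0 0 0; 0 0 0 0 0; 0 0 0 0 0; 0 0 0 0 0; 0 0 0 0 0; 0 0 0 0 0'
python3 -c "
from h import *
s=bot.get_state();print(s['ft_torque'])
cv2.imwrite('pics/pr2.png',viewer.read_camera('wrist')[:,:,::-1])
for n in('pr','pr2'):
  im=cv2.imread(f'pics/{n}.png').max(2).astype(int)
  print(n,im[225:320:2,315])"
```

```text
time_s: 12.1
position: [541.6, 48.6, 39.6]
eef_rot: [-1.108, 1.268, 1.108]
force: [-4.2, 8.1, 5.1]
gripper_width: 47.6
[ 2.65038897  1.58858976 -0.09162749]
pr [138 140 133  84  69  56  65  84  85  87  91  91  72  61  58  61  57  60
  61  60  60  61  61  62  61  62  89  95  94  92  92  92  93  93  94  94
  91  93  94  92  90  91  94  92  90  93  94  92]
pr2 [139 142 137  79  77  58  64  90  88  87  90  91  87  65  63  64  64  62
  64  65  65  69  66  64  64  66  68  65  66  73  99  95  89  89  89  91
  88  91  91  90  89  90  91  90  88  89  91  90]
```

```bash
python3 -m inch '0.1 0 0 0 0; 0.1 0 0 0 0; 0 0 0 0 0; 0 0 0 0 0; 0 0 0 0 0; 0 0 0 0 0; 0 0 0 0 0; 0 0 0 0 0'
python3 -c "
from h import *
s=bot.get_state();print(s['ft_torque'])
im=viewer.read_camera('wrist')[:,:,::-1]
cv2.imwrite('pics/pr3.png',im); im=im.max(2).astype(int)
print(im[240:320:1,315]); r=np.diff(im[:,315])
for r in(252,256,260,294,298,302,306): print(r,im[r,236:270:2],im[r,362:396:2])"
```

```text
time_s: 13.15
position: [541.7, 48.9, 37.7]
eef_rot: [-1.108, 1.267, 1.108]
force: [-5.0, 10.1, 7.3]
gripper_width: 47.4
[ 3.28281933  1.91814375 -0.15699377]
[ 88  88  87  90  88  91  92  93  93  91  84  73  69  67  69  68  70  68
  72  69  70  69  69  71  67  70  71  67  68  70  68  69  70  71  71  71
  71  70  66  70  71  70  69  70  70  70  72  72  71  75  89 103 108 100
  93  90  89  88  88  87  87  90  88  89  88  88  88  88  87  88  88  88
  87  89  87  89  88  90  88  87]
252 [94 93 92 91 93 90 91 92 89 72 70 70 72 71 67 69 69] [83 85 86 84 83 86 78 89 95 97 93 95 94 95 96 95 96]
256 [179 179 178 176 178 179 179 175  83  67  68  68  66  69  70  70  69] [ 76  77  79  80  80  77  78  81 142 148 147 148 147 149 148 149 148]
260 [176 177 178 179 178 177 179 151  67  68  69  69  70  69  69  69  69] [ 79  78  77  78  78  81  77  73 134 148 147 147 147 148 145 147 147]
294 [155 157 154 142  80  91  90  90  89  90  90  89  91  95  91  92  91] [ 94  94  92  93  94  95  94  94  94  95  95  86 127 129 128 130 131]
298 [152 105  98  98  77  88  89  87  87  88  86  87  88  88  87  88  89] [ 91  87  90  89  91  91  91  92  91  91  90  84 101 103 118 130 137]
302 [109 100 100 101  77  83  89  88  86  89  92  88  89  90  88  89  90] [ 88  89  90  91  88  90  92  92  91  92  87  81 104 102 103 127 136]
306 [102 100 103 101  93  79  88  85  88  87  88  86  88  87  88  89  89] [ 89  89  89  88  89  90  90  89  92  91  85  81 101 102 104 106 134]
```

View pics/pr3.png

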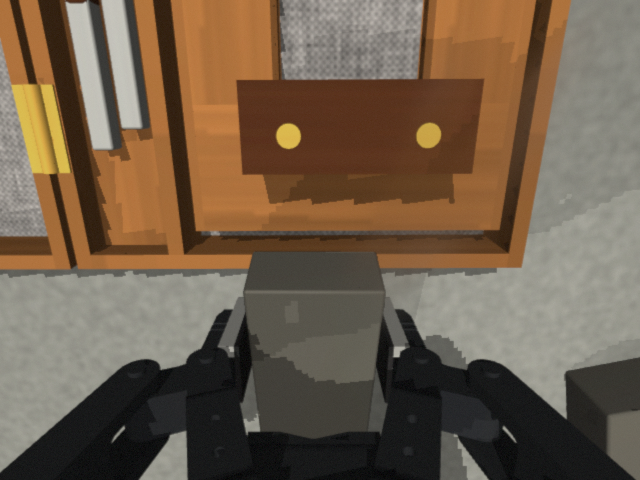

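```bash
python3 tilt.py 290.5 250.8 244.3 385.3 253 377.5
```

```text
top edge x,z,y(tool mm), tilt [-16.314 -24.835   1.058   0.209] res px [-0.5  0.1  1.2  0.1  0.8 -0.1 -1.6 -0.1]
```

```bash
python3 -m inch '-0.3 0 0 0 0; -0.5 0 0 0 0; -1 0 0 0 0; -1.5 0 0 0 0; -1.5 0 0 0 0; -1.2 0 0 0 0; 0 0 0 0 0; 0 0 0 0 0'
cat > held.py <<'E'
from h import *
import sys
for i in range(3): viewer.read_camera("wrist")
s=bot.get_state(); T=R.from_rotvec(s["eef_rot"]).as_matrix(); p=s["position"]
im=viewer.read_camera("wrist")[:,:,::-1]; cv2.imwrite(sys.argv[1],im); im=im.max(2).astype(int)
print(s["time_s"],np.round(p,1),"e %.1f u %.1f"%(p[0]*.9912-p[1]*.1326,p[0]*.1326+p[1]*.9912),"yaw",np.degrees(np.arctan2(T[1,2],T[0,2])),np.round(s["force"],1),s["gripper_width"])
print("rows",list(zip(range(236,310,2),im[236:310:2,335].tolist())))
E
python3 held.py pics/h2.png; python3 -c "
import cv2
im=cv2.imread('pics/h2.png').max(2).astype(int)
for r in(252,256,260,290,294,298,302): print(r,im[r,236:270:2],im[r,362:396:2])"
```

```text
time_s: 14.2
position: [540.6, 47.3, 96.7]
eef_rot: [-1.108, 1.271, 1.109]
force: [0.3, 0.1, -4.6]
gripper_width: 47.7
14.35 [540.5  47.2  96.3] e 529.4 u 118.5 yaw 82.2060331673245 [ 0.8  0.7 -3.6] 47.49064865636003
rows [(236, 84), (238, 85), (240, 134), (242, 139), (244, 139), (246, 137), (248, 137), (250, 126), (252, 63), (254, 63), (256, 65), (258, 63), (260, 64), (262, 62), (264, 64), (266, 62), (268, 62), (270, 63), (272, 62), (274, 64), (276, 64), (278, 63), (280, 64), (282, 66), (284, 65), (286, 67), (288, 66), (290, 84), (292, 93), (294, 80), (296, 80), (298, 79), (300, 78), (302, 78), (304, 76), (306, 79), (308, 78)]
252 [139 139 141 140 139 141 139 139 120  66  63  62  66  66  64  64  64] [ 73  75  73  75  76  74  81 115 120 119 116 120 120 122 123 125 125]
256 [139 137 135 134 135 135 135 129  66  63  62  61  62  60  61  61  61] [ 71  72  69  71  70  72  71  83 121 119 119 122 122 123 124 123 122]
260 [139 135 137 134 136 136 137 103  58  61  60  60  59  62  59  59  61] [ 69  69  69  71  72  69  71  66 117 124 124 124 125 123 121 118 118]
290 [140 142 140 124  73  90  90  89  90  91  89  92  92  91  89  90  91] [ 83  82  84  81  86  83  84  84  82  83  82  79 119 117 116 119 122]
294 [137 137 138 126  71  76  78  78  78  76  77  76  78  80  77  76  78] [ 79  83  79  80  83  83  82  81  83  82  82  79 119 122 122 120 119]
298 [133  97  88  86  68  80  79  78  79  79  77  77  78  79  76  78  78] [ 79  80  81  79  83  80  81  82  82  84  80  75  89  92 110 121 123]
302 [97 91 93 89 62 74 77 78 80 78 76 78 79 78 76 75 78] [ 80  81  77  81  81  80  81  81  82  81  77  79  91  92  93 115 118]
```

```bash
python3 tilt.py 289.5 250.7 243.3 385 252.5 376.5; python3 - <<'E'
from h import *
# predicted edge rows for tilts, rotating about tool point pivot(x=-6,z=0) from level top x=-11,near z=-28
s=bot.get_state(); c=viewer.get_calibration("wrist"); T=R.from_rotvec(s["eef_rot"]).as_matrix(); p=np.array(s["position"])
for t in (0,.1,.15,.2,.25):
    for x0,z0 in((-8,-27),(-11,-28)):
        v=np.array([[x0+5,z0],[x0+30,z0]]); ro=np.array([[np.cos(t),np.sin(t)],[-np.sin(t),np.cos(t)]])@v.T
        q=[proj(c,p+T@[a-5,0,b])[0,1] for a,b in ro.T]; print(t,x0,np.round(q,1))
E
```

```text
top edge x,z,y(tool mm), tilt [-16.44  -25.285   0.818   0.193] res px [-0.4  0.1  0.9  0.   0.7 -0.1 -1.3 -0.1]
0 -8 [274.6 250. ]
0 -11 [275.5 250.3]
0.1 -8 [278.9 247.7]
0.1 -11 [280.8 248.7]
0.15 -8 [281.3 246.8]
0.15 -11 [283.8 248.2]
0.2 -8 [284.  246.1]
0.2 -11 [287.  247.9]
0.25 -8 [286.8 245.6]
0.25 -11 [290.4 247.8]
```

```bash
python3 -c "
from h import *
rows([501.6,-153.9,105],82.38,8)"
```

```text
-0.11 0.14 -2.56 -0.000; -0.11 0.14 -2.56 -0.000; -0.11 0.14 -2.56 -0.000; -0.11 0.14 -2.56 -0.000; -0.11 0.15 -2.56 -0.000; -0.11 0.15 -2.56 -0.000; -0.11 0.15 -2.56 -0.000; -0.11 0.15 -2.56 -0.000;
```

```bash
python3 -m inch '-0.5 0 -1.5 -0.003 0; -0.4 0.15 -2.5 0 0; 0 0.15 -3 0 0; 0 0.15 -3 0 0; 0 0.2 -3 0 0; 0 0.2 -3 0 0; 0 0.2 -3 0 0; 0 0.1 -1.45 0 0' && python3 -m inch '0.6 0 0 0 0; 0.8 0 0 0 0; 0.8 0 0 0 0; 0.8 0 0 0 0; 0.5 0 0 0 0; 0 0 0 0 0; 0 0 0 0 0; 0 0 0 0 0' && python3 held.py pics/h3.png
```

```text
time_s: 15.4
position: [501.5, -155.5, 105.9]
eef_rot: [-1.109, 1.27, 1.11]
force: [0.9, -0.4, -4.5]
gripper_width: 47.5
time_s: 16.4
position: [502.6, -153.8, 71.2]
eef_rot: [-1.111, 1.269, 1.11]
force: [0.9, 0.8, -3.0]
gripper_width: 47.5
16.55 [ 502.4 -153.8   71.1] e 518.4 u -85.8 yaw 82.38008581986566 [-0.2 -0.1 -4.1] 47.47234156705436
rows [(236, 130), (238, 126), (240, 125), (242, 86), (244, 85), (246, 115), (248, 116), (250, 111), (252, 64), (254, 62), (256, 61), (258, 59), (260, 64), (262, 62), (264, 60), (266, 62), (268, 60), (270, 62), (272, 62), (274, 64), (276, 62), (278, 64), (280, 63), (282, 63), (284, 62), (286, 63), (288, 65), (290, 83), (292, 91), (294, 78), (296, 78), (298, 77), (300, 77), (302, 79), (304, 78), (306, 78), (308, 75)]
```

View pics/h3.png

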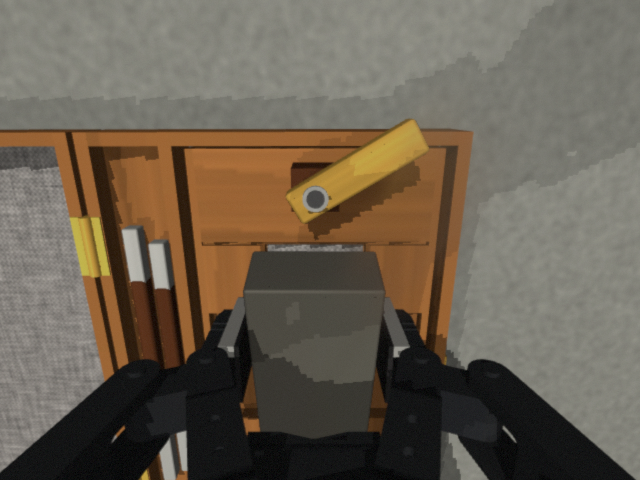

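```bash
python3 tilt.py 289.5 250.7 244 384.5 252.5 377; python3 - <<'E'
from h import *
c=viewer.get_calibration("wrist"); im=cv2.imread("pics/h3.png"); h=cv2.cvtColor(im,cv2.COLOR_BGR2HSV)
for r in(246,248): 
    x=np.where(h[r,240:400,1]<70)[0]+240; print(r,x[0],x[-1])
def sh(n,P,z):
    q=cast(c,P,z); print(n,[(round(a[0]*.9912-a[1]*.1326,1),round(a[0]*.1326+a[1]*.9912,1)) for a in q])
sh("bed end z22",[(266.5,244),(364.5,244)],22)
sh("pivot",[(316,199)],60)
sh("room z30",[(209,315),(420,315)],30)
x=np.where(h[248,240:400,1]<70)[0]+240; sh("grey",[(x[0]-.5,248),(x[-1]+.5,248)],22)
E
```

```text
top edge x,z,y(tool mm), tilt [-15.943 -25.052   0.924   0.197] res px [-0.6  0.2  1.3  0.1  1.  -0.1 -1.8 -0.2]
246 268 362
248 267 362
bed end z22 [(np.float64(541.6), np.float64(-104.2)), (np.float64(492.0), np.float64(-104.2))]
pivot [(np.float64(516.9), np.float64(-135.9))]
room z30 [(np.float64(571.7), np.float64(-68.2)), (np.float64(462.8), np.float64(-68.1))]
grey [(np.float64(541.7), np.float64(-102.0)), (np.float64(492.9), np.float64(-102.0))]
```

```bash
python3 -m inch '0.3 0.05 0 0 0; 0.3 0 0 0 0; 0.2 0 0 0 0; 0.2 0 0 0 0; 0.1 0 0 0 0; 0.1 0 0 0 0; 0.1 0 0 0 0; 0 0 0 0 0'; python3 -c "
from h import *
print(bot.get_state()['ft_torque'])"
```

```text
time_s: 17.6
position: [501.9, -154.0, 58.2]
eef_rot: [-1.111, 1.269, 1.11]
force: [-0.8, -2.4, 0.3]
gripper_width: 47.4
[-0.7482877   0.55323832  0.09230556]
```

```bash
python3 -m inch '0.1 0 0 0 0; 0.1 0 0 0 0; 0.1 0 0 0 0; 0.1 0 0 0 0; 0 0 0 0 0; 0 0 0 0 0; 0 0 0 0 0; 0 0 0 0 0'; python3 held.py pics/h4.png
```

```text
time_s: 18.6
position: [502.0, -153.7, 54.0]
eef_rot: [-1.111, 1.269, 1.11]
force: [0.8, -4.0, 1.0]
gripper_width: 47.9
18.75 [ 502.  -153.7   53.9] e 518.0 u -85.8 yaw 82.37962240177549 [ 2.1 -2.5 -0.2] 47.69459397626744
rows [(236, 80), (238, 81), (240, 98), (242, 135), (244, 132), (246, 130), (248, 124), (250, 113), (252, 62), (254, 58), (256, 58), (258, 62), (260, 58), (262, 60), (264, 58), (266, 57), (268, 61), (270, 61), (272, 61), (274, 59), (276, 61), (278, 60), (280, 61), (282, 62), (284, 62), (286, 72), (288, 89), (290, 82), (292, 79), (294, 79), (296, 78), (298, 77), (300, 78), (302, 78), (304, 80), (306, 79), (308, 78)]
```

```bash
python3 -m inch '0 0 0.15 0 0; 0 0 0.15 0 0; 0 0 0.15 0 0; 0 0 0.1 0 0; 0 0 0.1 0 0; 0 0 0.1 0 0; 0 0 0 0 0; 0 0 0 0 0'; python3 held.py pics/h5.png
```

```text
time_s: 19.8
position: [502.7, -146.2, 53.8]
eef_rot: [-1.11, 1.269, 1.111]
force: [-0.4, -1.8, 1.1]
gripper_width: 47.8
19.95 [ 502.7 -146.2   53.8] e 517.7 u -78.3 yaw 82.3791141714017 [-0.6 -0.6 -0.2] 47.27265709432541
rows [(236, 126), (238, 101), (240, 79), (242, 79), (244, 118), (246, 116), (248, 118), (250, 113), (252, 61), (254, 59), (256, 59), (258, 61), (260, 63), (262, 61), (264, 62), (266, 58), (268, 59), (270, 61), (272, 60), (274, 64), (276, 61), (278, 62), (280, 63), (282, 61), (284, 65), (286, 72), (288, 91), (290, 85), (292, 80), (294, 81), (296, 80), (298, 80), (300, 80), (302, 79), (304, 81), (306, 79), (308, 79)]
```

```bash
python3 -m inch '0 0 0.1 0 0; 0 0 0.1 0 0; 0 0 0.1 0 0; 0 0 0.05 0 0; 0 0 0.05 0 0; 0 0 0 0 0; 0 0 0 0 0; 0 0 0 0 0'; python3 held.py pics/h6.png
```

```text
time_s: 21.0
position: [503.2, -143.3, 54.0]
eef_rot: [-1.111, 1.27, 1.11]
force: [-1.1, -10.3, 0.8]
gripper_width: 47.3
21.15 [ 503.2 -143.3   54. ] e 517.8 u -75.3 yaw 82.37448920060052 [  0.3 -10.6   1.4] 47.46468447297614
rows [(236, 109), (238, 121), (240, 118), (242, 117), (244, 123), (246, 120), (248, 122), (250, 114), (252, 64), (254, 58), (256, 55), (258, 62), (260, 62), (262, 61), (264, 61), (266, 61), (268, 62), (270, 62), (272, 63), (274, 61), (276, 62), (278, 62), (280, 62), (282, 62), (284, 65), (286, 75), (288, 90), (290, 84), (292, 75), (294, 78), (296, 83), (298, 80), (300, 80), (302, 80), (304, 80), (306, 79), (308, 79)]
```

```bash
python3 -m inch '0 0 -0.1 0 0; 0.15 0 0 0 0; 0.15 0 0 0 0; 0.15 0 -0.05 0 0; 0.15 0 0 0 0; 0.15 0 0 0 0; 0.1 0 0 0 0; 0 0 0 0 0'; python3 held.py pics/h7.png
```

```text
time_s: 22.2
position: [503.1, -143.9, 45.3]
eef_rot: [-1.111, 1.269, 1.111]
force: [0.0, -5.4, 0.9]
gripper_width: 47.4
22.35 [ 503.2 -144.    45.3] e 517.8 u -76.0 yaw 82.38262346919866 [-1.2 -5.9 -0.1] 47.54786822841952
rows [(236, 123), (238, 123), (240, 85), (242, 81), (244, 125), (246, 126), (248, 131), (250, 123), (252, 58), (254, 57), (256, 57), (258, 54), (260, 55), (262, 58), (264, 55), (266, 58), (268, 57), (270, 56), (272, 58), (274, 56), (276, 57), (278, 58), (280, 63), (282, 82), (284, 86), (286, 83), (288, 84), (290, 81), (292, 83), (294, 83), (296, 80), (298, 82), (300, 84), (302, 81), (304, 83), (306, 81), (308, 81)]
```

View pics/h7.png

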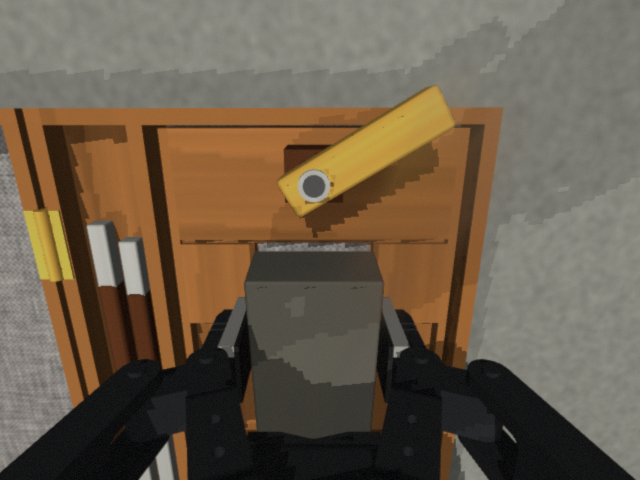

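```bash
python3 -m inch '0.1 0 -0.1 0 0; 0.1 0 0 0 0; 0 0 0 0 0; 0 0 0 0 0; 0 0 0 0 0.65; 0 0 0 0 0.65; 0 0 0 0 0.65; 0 0 0 0 0.9' && python3 -m inch '0 0 0 0 0.9; 0 0 0 0 0.9; -1 0 0 0 0.9; -2 0 0 0 0.9; -2 0 0 0 0.9; -2 0 -0.5 0 0.9; 0 0 -0.5 0 0.9; 0 0 0 0 0.9' && python3 held.py pics/r1.png
```

```text
time_s: 23.4
position: [503.0, -144.8, 43.4]
eef_rot: [-1.111, 1.269, 1.111]
force: [0.4, 0.1, -0.5]
gripper_width: 71.9
time_s: 24.4
position: [501.4, -154.9, 113.4]
eef_rot: [-1.11, 1.269, 1.11]
force: [-0.7, 0.4, -0.7]
gripper_width: 76.9
24.55 [ 501.2 -154.7  112.8] e 517.3 u -86.9 yaw 82.36892451300281 [-0.2 -0.4 -0.4] 76.57065956459104
rows [(236, 56), (238, 86), (240, 84), (242, 87), (244, 90), (246, 89), (248, 86), (250, 89), (252, 89), (254, 88), (256, 88), (258, 88), (260, 89), (262, 90), (264, 91), (266, 90), (268, 89), (270, 87), (272, 87), (274, 88), (276, 88), (278, 88), (280, 87), (282, 88), (284, 89), (286, 89), (288, 91), (290, 89), (292, 89), (294, 88), (296, 88), (298, 89), (300, 90), (302, 90), (304, 90), (306, 88), (308, 90)]
```

View pics/r1.png

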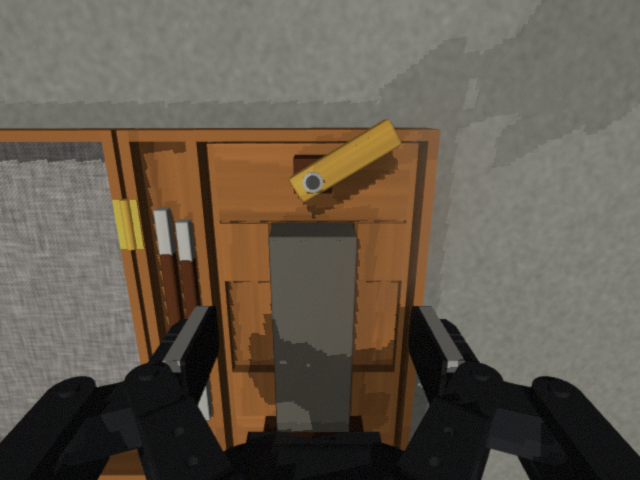

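```bash
python3 - <<'E'
from h import *
c=viewer.get_calibration("wrist"); im=cv2.imread("pics/r1.png").max(2).astype(int)
for r in(245,270,300): print(r,im[r,262:286:2],im[r,344:368:2])
print(list(zip(range(216,244,2),im[216:244:2,312])))
def sh(n,P,z):
    q=cast(c,P,z); print(n,[(round(a[0]*.9912-a[1]*.1326,1),round(a[0]*.1326+a[1]*.9912,1)) for a in q])
for z in(47,52):
    sh(z,[(270,237),(355.5,237),(271.5,270),(354.5,270),(273,300),(353.5,300)],z)
sh("pivot",[(313,182)],60); sh("tip",[(394,133)],60)
E
```

```text
245 [145 144 144 115  87  91  90  89  92  87  88  90] [ 88  88  89  90  90  90  73  81 101 131 126 124]
270 [143 145 143 144  82  87  90  89  86  88  89  92] [ 88  87  91  89  91  87  76 130 132 129 126 122]
300 [143 144 146 145 136  85  89  89  89  88  89  89] [ 90  89  89  88  87  70  93 123 124 125 123 121]
[(216, np.int64(71)), (218, np.int64(85)), (220, np.int64(94)), (222, np.int64(67)), (224, np.int64(47)), (226, np.int64(48)), (228, np.int64(48)), (230, np.int64(47)), (232, np.int64(48)), (234, np.int64(47)), (236, np.int64(54)), (238, np.int64(85)), (240, np.int64(87)), (242, np.int64(88))]
47 [(np.float64(540.6), np.float64(-103.3)), (np.float64(493.6), np.float64(-103.3)), (np.float64(540.5), np.float64(-83.7)), (np.float64(493.5), np.float64(-83.6)), (np.float64(540.3), np.float64(-64.7)), (np.float64(493.4), np.float64(-64.7))]
52 [(np.float64(540.0), np.float64(-105.0)), (np.float64(494.2), np.float64(-105.0)), (np.float64(539.9), np.float64(-85.8)), (np.float64(494.1), np.float64(-85.8)), (np.float64(539.7), np.float64(-67.4)), (np.float64(494.0), np.float64(-67.3))]
pivot [(np.float64(517.0), np.float64(-136.0))]
tip [(np.float64(478.9), np.float64(-159.2))]
```

```bash
python3 -m inch '0 0 0 0 0; 0 0 0 0 0; 0.5 0 0 0 0; 1 0 0 0 0; 1 0 0 0 0; 1 0 0 0 0; 1 0 0 0 0; 0.4 0 0 0 0' && python3 -m inch '0.2 0 0 0 0; 0.2 0 0 0 0; 0.1 0 0 0 0; 0.1 0 0 0 0; 0.1 0 0 0 0; 0 0 0 0 0; 0 0 0 0 0; 0 0 0 0 0'
```

```text
time_s: 25.6
position: [501.3, -154.7, 63.4]
eef_rot: [-1.11, 1.27, 1.111]
force: [-0.1, -0.1, 0.9]
gripper_width: 0.0
time_s: 26.6
position: [501.9, -154.8, 57.8]
eef_rot: [-1.111, 1.269, 1.11]
force: [-1.2, -0.3, 5.3]
gripper_width: -0.2
```

```bash
python3 -m inch '-1.5 0 0 0 0; -1.5 0.3 0 0 0; 0 0.7 -2 0 0; 0 0.7 -4 0 0; 0 0.8 -3.9 0 0; 1 0 0 0 0; 1 0 0 0 0; 0.5 0 0 0 0' && python3 -m inch '0 0 0 0 0; 0 0 1 0 0; 0 0 1 0 0; 0 0.3 0.5 0 0; 0 0.4 0.5 0 0; 0 0.4 0.4 0 0; 0 0.4 0.4 0 0; 0 0 0 0 0' && python3 -c "
from h import *
s=bot.get_state();p=s['position'];print('rel e,u',p[0]*.9912-p[1]*.1326-517,p[0]*.1326+p[1]*.9912+136,p[2])"
```

```text
time_s: 27.6
position: [463.7, -248.8, 61.9]
eef_rot: [-1.111, 1.269, 1.112]
force: [0.4, -0.0, 0.7]
gripper_width: -0.1
time_s: 28.6
position: [453.4, -209.6, 62.4]
eef_rot: [-1.11, 1.269, 1.111]
force: [0.5, -0.3, -0.6]
gripper_width: 0.1
rel e,u -39.77949113047015 -11.648169078626893 62.42289868045055
```

```bash
python3 -m inch '0 0 0.75 0 0; 0 0 0.75 0 0; 0 -0.1 0.65 0 0; 0 -0.1 0.65 0 0; 0 -0.4 0.5 0 0; 0 -0.4 0.5 0 0; 0 -0.2 0.2 0 0; 0 0 0 0 0' && python3 held.py pics/b1.png >/dev/null;  python3 -c "
from h import *
s=bot.get_state();p=s['position'];print('rel e,u',p[0]*.9912-p[1]*.1326-517,p[0]*.1326+p[1]*.9912+136,p[2],s['force'])
cv2.imwrite('pics/b1c.png',cv2.imread('pics/b1.png'))"
```

```text
time_s: 29.6
position: [471.4, -171.7, 62.4]
eef_rot: [-1.111, 1.269, 1.111]
force: [0.1, -0.5, 0.5]
gripper_width: -0.1
rel e,u -27.27496542762151 28.089618799838902 62.369961719797956 [-0.25938155  0.05331552 -0.14643749]
```

View pics/b1.png

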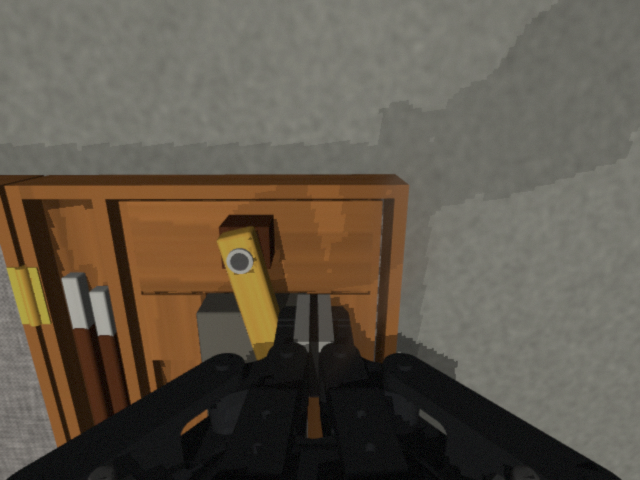

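```bash
python3 -m inch '0 -0.2 0 0 0; 0 -0.2 0 0 0; 0 -0.2 0 0 0; 0 -0.2 0 0 0; 0 0 0 0 0; 0 0 0 0 0; 0 0 0 0 0; 0 0 0 0 0' && cat > btn.py <<'E'
from h import *
s=bot.get_state();p=s['position'];print('rel e,u',p[0]*.9912-p[1]*.1326-517,p[0]*.1326+p[1]*.9912+136,p[2],s['force'])
c=viewer.get_calibration("wrist"); im=viewer.read_camera("wrist")[:,:,::-1]; cv2.imwrite("pics/b2.png",im)
h=cv2.cvtColor(im,cv2.COLOR_BGR2HSV); m=((h[...,0]>20)&(h[...,0]<32)&(h[...,1]>150)&(h[...,2]>100)).astype(np.uint8)
n,l,st,ce=cv2.connectedComponentsWithStats(m)
for k in range(1,n):
    if st[k][4]>400:
        ys,xs=np.where(l==k); q=cast(c,np.c_[xs,ys],60)[:,:2]; E=q@[.9912,-.1326]-517; U=q@[.1326,.9912]+136
        if abs(np.median(E))>60: continue
        # centreline per u-slab
        b=[(U0,(E[abs(U-U0)<1].min()+E[abs(U-U0)<1].max())/2,np.ptp(E[abs(U-U0)<1])) for U0 in range(-8,56,6) if (abs(U-U0)<1).any()]
        print(st[k],np.round(b,1).tolist())
E
python3 btn.py
```

```text
time_s: 30.8
position: [479.2, -172.9, 62.5]
eef_rot: [-1.111, 1.269, 1.11]
force: [0.2, -0.1, 0.2]
gripper_width: 0.2
rel e,u -19.135047474509634 28.13835364403711 62.466251814485645 [ 0.23108298 -0.10183085  0.23656653]
[ 245  265   34   81 1723] [[4.0, 0.7, 10.4], [10.0, 0.2, 11.3], [16.0, 0.2, 11.1], [22.0, 0.1, 11.2], [28.0, 0.5, 10.2], [34.0, 1.0, 9.0]]
```

```bash
python3 -m inch '0 0.5 0 0 0; 0 0.7 0 0 0; -1 0 0 0 0; -2 0 0 0 0; -3 0 0 0 0; -3 -1 1 0 0; -1 -1 1 0 0; 0 0 1 0 0' && python3 -c "
from h import *
for i in range(4): viewer.read_camera('wrist')" && python3 btn.py && cp pics/b2.png pics/final.png; python3 - <<'E'
import sys; sys.path.insert(0,'.')
from h import *
a=cv2.imread('pics/top0.png'); b=viewer.read_camera('top')[:,:,::-1]; cv2.imwrite('pics/top9.png',b)
d=cv2.absdiff(a,b).max(2)
for n,(x,y) in dict(censer=(215,138),seal=(130,168),pot=(529,285),box=(515,203),st1=(255,330),st2=(138,342)).items(): print(n,(d[y-30:y+30,x-30:x+30]>40).sum())
E
```

```text
time_s: 31.85
position: [491.9, -143.7, 163.0]
eef_rot: [-1.111, 1.268, 1.11]
force: [-1.3, 0.9, -0.1]
gripper_width: 0.0
rel e,u -12.22028930695052 58.2699801539907 161.31158371397783 [-0.07388709  0.08834471 -0.06638345]
[ 282  156   22   68 1077] [[4.0, 0.3, 11.5], [10.0, 0.4, 11.7], [16.0, 0.2, 11.1], [22.0, 0.0, 10.6], [28.0, 0.1, 11.9], [34.0, -0.1, 11.4], [40.0, 0.0, 10.2]]
censer 0
seal 0
pot 0
box 0
st1 1343
st2 0
```

```bash
python3 -c "
from workcell import bot
print(bot.sign_off())"
```

```text
the job is handed in; nothing more can be done
None
```

The smallest stone is in its bed, with one end under the lip and the button swung over the other end. I handed the job in at about 32 s of the 64 s allowed.

**How it went:** The tool cannot tilt, so I tipped the stone in the grip by pressing its -y end on the case's +y wall. I touched the bed floor with the +y end, which eased the tilt from about 0.20 to an estimated 0.16 rad. Then I slid it under the lip until it met the end wall at about 10 N. I rocked it down and released it just above the seat. Then I swung the button with the closed fingers.

**Checks that passed:**
- **Stone seated:** its top corners fit a flat face 47 mm up (width measured 47 mm against 48 true). Closed fingertips pressing on its -y end met it at about 47 mm with 5 N.
- **Button:** its centreline lies within about 0.01 rad of the closed angle. It reaches about 14 mm past the stone's edge.
- **Bystanders:** the top picture shows no change at the censer, seal, paste pot or incense box.
- **Forces:** the highest tool force at the end of any move was about 13 N.

**Checks that are not clean:**
- **One look-alike stone:** the top picture changed around the larger stone in front of the robot. I put this down to the arm and its shadow in that view. I felt no contact there, but did not confirm it with a clear picture.
- **Last close-up:** the picture limit was reached, so I checked the final wrist image by numbers only.

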